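Monthly trip test of the laundry safety cut-out

ROBOT

A 6-joint arm with a two-finger parallel gripper is mounted at the origin on the work surface. World frame = base frame: x ahead of the robot, y to its left, z up, the work surface at z = 0. Lengths are in m, angles in rad, forces in N, time in s.
With the tool pointing down it reaches from about 0.35 to 0.975 m from the base axis. Payload 4.9 kg.
Tool frame: the origin (TCP) lies at the very end of the fingers, on their centre line; the grasp point (between the pads) lies manip.grip_point_offset behind it (manip.grip_point_offset is the distance from the TCP to the grasp point, in m); z points along the fingers, y is the line along which they close (so a half turn about z gives the same grasp; the last joint's range is limited). The gripper opens to 85 mm and grips with 20 to 120 N. Pads are 22 mm wide; open, the fingers measure 114 mm over their backs; the gripper's body (76 mm by 85 mm) begins 54 mm behind the grasp point. The pads swing forward as they close: fully open they stand 13 mm farther back than shut.
Start: joints at [-1.244, 0.053, 1.613, -0, 1.476, -0.119], TCP at [0.269, -0.564, 0.231] pointing down, gripper open.
Joint ranges: [-3.01, 3.01], [-1.01, 2.22], [0.06, 2.58], [-1.02, 4.17], [0.09, 2.62], [-3.14, 3.14]. Speed limits (rad/s): [2.57, 2.57, 3.14, 3.14, 3.14, 3.14].

INTERFACE

Orientations are given as a unit quaternion [w, x, y, z].
In Python, from plant import manip gives the robot as it stands.
- The arm moves only by the shell command python3 -m crank 'ROWS' [OPENING]. ROWS is JSON, a list of rows, each an object of numbers: "x", "y", "z": the shift along the tool's x, y, z in cm; "turn": the turn about the tool's z in rad. In form: [{"x": .., "y": .., "z": .., "turn": ..}, ...]. A call has 1 to 5 rows; each row shifts and turns the commanded pose from where the row before left it, along the tool's axes as they then stand; what a row does not reach is not made up. A row lasts 1/10 s, in which the tool goes at most 50 mm and 8.59 degrees, less where a joint would pass 70% of its speed; a pose out of reach is approached as far as the arm can. A call with a gripper value outside its range is refused whole. OPENING is the opening in per cent of the stroke, from 0 (shut) to 100 (fully open), set as the call begins (- or left out, the last holds). The fingers move at their own pace and stop on an object; the grip force is fixed at half the most. Time passes only in rows, so rows that do not move let the fingers close. It gives the time, the measured TCP pose, the force, the opening and the grip force at its end, in the units of the state.
- manip.state(): the state, without advancing time (a new reading comes with each control period).
- manip.grab_frame(name): name is "scene" or "top" or "wrist"; returns (picture, depth): 384x512x3 uint8, red, green, blue; 384x512 float32, m along the optical axis (not along the pixel's ray), 0 where there is no reading.
- manip.camera_model(name): a dict with "mtx" (3x3 intrinsics, pixels), "world_to_cam" (4x4, takes a point from world to camera coordinates). Camera axes: x right, y down, z forward; pixel columns grow to the right and rows downward; lengths in m; the calibration is good to about 2 mm. The wrist camera is an equidistant fisheye: a pixel r from the principal point sees the ray r / f radians off the axis. A picture is of the moment at which its call begins: read the wrist's pose just before it. camera_model takes no time and is no camera call; for the wrist camera it gives the pose at the moment of the call.
- manip.job_done(): hands the job in; it is judged then, once.
The state is a dict: "time": time; "joint_pos": joint angles; "joint_vel": joint speeds; "joint_efforts": joint torques, N m; "tool_pos": TCP position; "tool_rot": TCP orientation; "contact_force": force on the tool from outside, world axes, zero at the start; "ft_torque": the same for the moment, N m; "gripper_width": opening from 0.0 (shut) to 1.0 (fully open); "grasp_force": force on a finger pad.
Only numpy, scipy, OpenCV 4.12 (cv2) and the standard library are available. Lean on these libraries where they do the work, as an engineer would, in place of code of your own. Each camera call takes 0.05 s, during which the arm holds its last target. There are 200 camera calls.

TASK

Do the monthly safety check of the appliance feed: turn the selector dial to the ring mark, then press the round test button on the cut-out box until its steel lever drops, and lift the lever back fully up while the dial still stands at the ring. Then turn the dial to the bar mark and leave everything released, with the pantry things around left standing where they are.

Things in the scene. Friction and masses are not known exactly. Their poses are not given: they have to be found in the camera images.
- cutout: safety cut-out: fixed grey box 230 (x) x 130 (y) x 60 (z) mm lying on the counter, origin at the centre of its underside, z up; its -x end, with the test button, is roughly towards the robot. It carries the round test button and, on its +x half, the U-shaped steel lever
- button_top (a point): centre of the top of the black round test button (46 mm across), 86 mm above the counter when out, 80 mm towards -x from the box's centre; it presses straight down
- test_button (a joint): travel of the spring test button (m): 0 out, 0.009 fully in; 1.5 N starts it, about 6 N holds it fully in. Pressed in beyond about 4.5 mm while the lever is up, it tips the lever, which then falls by its own weight in well under a second; it springs back out when released
- trip_lever (a joint): angle of the lever (rad): 0 fully up (leaning 0.20 rad from the vertical towards the button, against its stop), 1.25 fully dropped (tipped towards the box's +x end, 1.05 rad from the vertical). Turns about the box's y axis, positive from up to +x. Weighs 120 g, needs about 1 N to lift; rests by its own weight at either stop; tips over at 0.20. It cannot be lifted fully while the button is held in
- lever_bar (a point): middle of the lever's straight round cross-bar: 16 mm thick, 96 mm long along the box's y axis, 100 mm from the hinge axis. The two side arms (10 mm thick) are at y = -40 and +40 mm, nothing between them, so a finger fits on either side of the bar's middle. Bar at 148 mm above the counter when up, 100 mm when dropped
- lever_hinge (a point): middle of the lever's hinge axis (along the box's y), 50 mm above the counter, 12 mm towards +x from the box's centre; does not move with the lever
- selector: selector: fixed grey box 180 (x) x 170 (y) x 55 mm with a white face on the counter, origin at the centre of its underside, z up, +x side away from the robot. On its top a black dial and, beyond the dial, four black marks from left to right as the robot sees them: one dot, a ring (28 mm across), a bar (36 x 9 mm), two dots
- dial (a joint): angle of the dial (rad), growing clockwise from above; it has four detents: 0 one dot, 0.6 ring, 1.2 bar, 1.8 two dots. The nose points, in the box's frame, at 0.9 minus this angle, counter-clockwise from +x. About 0.1 N m to turn from one detent to the next; it keeps still or settles into the nearest detent when let go
- dial_grip (a point): point on the dial's axis (18 mm towards -x from the box's centre) at the height to grip, 89 mm above the counter. The dial is a 64 mm disc with an upright grip bar across it, 62 long x 16 wide x 34 mm tall (top at 99 mm, foot at 67 mm), along the nose's direction
- dial_nose (a point): tip of the small nose at one end of the dial's grip bar, the end that carries a white line on top: it points at the chosen mark; 46 mm from the axis
- mark_ring (a point): centre of the ring mark on top of the selector box
- mark_bar (a point): centre of the bar mark on top of the selector box
- spice_jar: bystander, loose: small amber spice jar with a black cap, 48 mm across, 85 mm tall; origin at the centre of its underside
- food_can: bystander, loose: steel food can with a paper label, 74 mm across, 105 mm tall; origin at the centre of its underside
- mug: bystander, loose: white mug, 84 mm across, 95 mm tall, handle on its +y side; origin at the centre of its underside
- pantry_bin: bystander, loose: clear open plastic bin 200 x 150 x 90 mm; origin at the centre of its underside
There are look-alikes about, which are no part of the job. Leave any turquoise or yellow look-alike of the selector alone.

How it is judged:
On the way, in this order (a step that is already met when the one before it is completed fails the run):
1. the dial stands at the ring mark (within 0.15 rad) with the lever still up (value of joint dial between 0.45 and 0.75 rad and value of joint trip_lever below 0.12 rad), for 0.2 s.
2. the test button is pressed in (more than 3 mm) with the dial at the ring (value of joint dial between 0.45 and 0.75 rad and value of joint test_button above 0.003 m).
3. the lever has dropped, with the dial at the ring (value of joint dial between 0.45 and 0.75 rad and value of joint trip_lever above 1.1 rad), for 0.1 s.
4. the lever is lifted back fully up, with the dial still at the ring (all of step 1), for 0.2 s.
5. the dial stands at the bar mark with the lever up (value of joint dial between 1.05 and 1.35 rad and value of joint trip_lever below 0.12 rad), for 0.2 s.
At the end, for the whole second after the job is handed in: the dial is at the bar mark (within 0.15 rad) and still, the lever is fully up (within 0.12 rad of its stop) and still, the test button is out (within 2 mm) (all of step 5 and value of joint test_button below 0.002 m and velocity of joint dial between -0.1 and 0.1 rad/s and velocity of joint trip_lever between -0.1 and 0.1 rad/s); the robot touches nothing.
It fails at once if a pantry thing is shoved more than 40 mm or knocked over (distance of any of spice_jar, food_can, mug, pantry_bin from where it was at the start of the episode above 0.04 m or angle between any of spice_jar, food_can, mug, pantry_bin's own z axis and vertical above 0.5 rad).
It also fails if it takes over 72 s, if anything falls off the work surface, if the arm or the gripper's body presses on something with over 40 N, if the wrist force passes 120 N, or if a joint passes its speed limit or range.

## Working session

There is one attempt and no reset: what is moved stays moved. The work goes in short steps, Python scripts to look and compute and a shell command to move; the robot and the scene stay as the last step left them, time stands still between calls to the robot, and variables do not carry over. Pictures are saved under pics/ and viewed, at most 10 in all, crops included, and the job is handed in when it is done.

```bash
mkdir -p pics; ls
cat > h.py <<'E'
import numpy as np, cv2
from plant import manip
from scipy.spatial.transform import Rotation as R
def grab(n,f):
    m=manip.camera_model(n); p,d=manip.grab_frame(n); cv2.imwrite('pics/'+f+'.png',p[:,:,::-1]); np.savez('pics/'+f,p=p,d=d,K=m['mtx'],T=m['world_to_cam']); return m,p,d
def load(f):
    z=np.load('pics/'+f+'.npz'); return z['p'],z['d'],z['K'],z['T']
def cloud(f):
    p,d,K,T=load(f); v,u=np.mgrid[:384,:512]
    c=np.stack([(u-K[0,2])/K[0,0]*d,(v-K[1,2])/K[1,1]*d,d],-1); 
    return p,(c-T[:3,3])@T[:3,:3]
def st():
    s=manip.state(); r=s['tool_rot']; M=R.from_quat([r[1],r[2],r[3],r[0]]).as_matrix()
    return s,np.array(s['tool_pos']),M
E
python3 - <<'E'
from h import *
grab('top','top0'); grab('scene','sc0')
a=cv2.imread('pics/top0.png');print(manip.grip_point_offset, manip.state()['time'])
print(st()[2].round(3)); print(manip.camera_model('top'))
E
```

```text
pics
0.0187 0.1
[[ 0.902  0.431 -0.001]
 [ 0.431 -0.902  0.002]
 [ 0.    -0.002 -1.   ]]
{'mtx': array([[469.92178121,   0.        , 257.58734521],
       [  0.        , 469.92178121, 189.89018289],
       [  0.        ,   0.        ,   1.        ]]), 'world_to_cam': array([[-0.01779467, -0.99982938, -0.00495493,  0.02590355],
       [-0.99743921,  0.01809503, -0.06919244,  0.5227538 ],
       [ 0.06927029,  0.00371098, -0.99759103,  1.60224303],
       [ 0.        ,  0.        ,  0.        ,  1.        ]])}
```

View pics/top0.png

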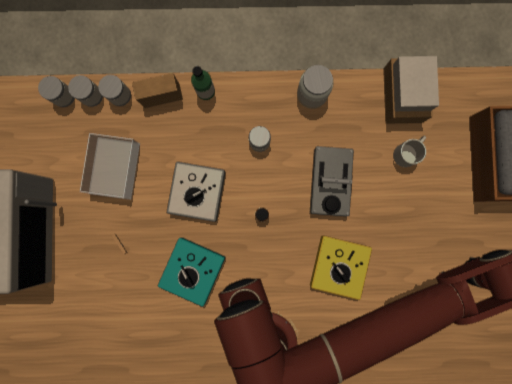

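View pics/sc0.png

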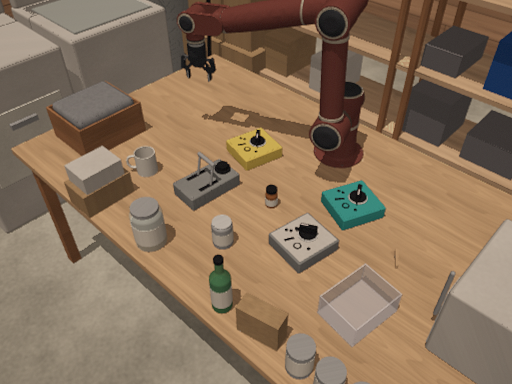

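The top view shows the white selector at (197,192) with its nose pointing right, near the two-dots mark. The grey cut-out is at (332,182), with its button at (332,205) and the lever bar at (334,182). Spice jar is at (262,215) and the can at (260,138).

Run:
```python
from h import *
p,W=cloud('top0')
b=p[:,:,::-1]
c1=cv2.resize(b[155:230,160:235],(400,400),interpolation=cv2.INTER_CUBIC)
c2=cv2.resize(b[140:225,300:365],(306,400),interpolation=cv2.INTER_CUBIC)
cv2.imwrite('pics/crops.png',np.hstack([c1,c2]))
v,u=np.mgrid[:384,:512]
def rect(m,n):
    q=W[m][:,:2].astype(np.float32); print(n,m.sum(),cv2.minAreaRect(q),np.median(W[m],0).round(3))
z=W[...,2]
S=(u>160)&(u<232)&(v>155)&(v<228); C=(u>303)&(u<362)&(v>140)&(v<222)
rect(S&(abs(z-.055)<.006),'sel top'); rect(S&(z>.090)&(z<.11),'dial bar')
rect(C&(abs(z-.06)<.006),'cut top'); rect(C&(z>.12),'lever'); rect(C&(z>.075)&(z<.095)&(v>190),'button')
for n,(a0,a1,b0,b1) in dict(jar=(250,275,205,226),can=(245,275,122,155),yel=(310,375,232,302)).items():
    rect((u>a0)&(u<a1)&(v>b0)&(v<b1)&(z>.05),n)
```

```text
sel top 2100 ((0.5219448804855347, 0.22714152932167053), (0.1702781617641449, 0.1791854351758957), 79.05879211425781) [0.53  0.224 0.055]
dial bar 94 ((0.50440913438797, 0.23051567375659943), (0.01658431813120842, 0.06052073463797569), 28.30848503112793) [0.505 0.23  0.098]
cut top 1947 ((0.548447847366333, -0.23464031517505646), (0.1304275244474411, 0.22925448417663574), 84.76295471191406) [ 0.566 -0.233  0.06 ]
lever 173 ((0.49655476212501526, -0.1270284503698349), (0.05379042029380798, 0.31954851746559143), 22.364736557006836) [ 0.54  -0.226  0.154]
button 167 ((0.4671393930912018, -0.229203999042511), (0.055392950773239136, 0.048776544630527496), 17.41704559326172) [ 0.468 -0.227  0.086]
jar 155 ((0.43967247009277344, 0.004930853843688965), (0.04568064212799072, 0.04381370544433594), 32.764549255371094) [0.439 0.006 0.084]
can 423 ((0.5702357292175293, 0.012150038033723831), (0.07059574872255325, 0.31824183464050293), 87.48223876953125) [0.691 0.008 0.103]
yel 2589 ((0.28595396876335144, -0.15459956228733063), (0.3833672106266022, 0.1794830560684204), 75.08796691894531) [ 0.259 -0.255  0.056]
```

View pics/crops.png

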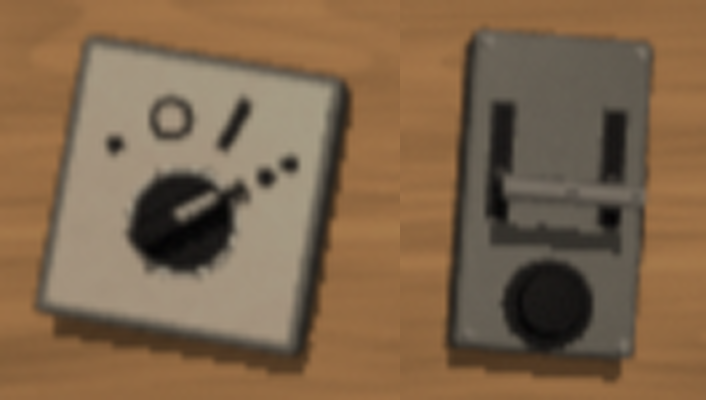

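Selector yaw is about -0.19, with the dial axis at (0.504, 0.231). The dial is at about 1.8 (two dots). I'll move over it and turn the tool.

```bash
M='python3 -m crank'
for i in 1 2 3 4; do python3 -m crank '[{"x":2.78,"y":-3.08},{"x":2.78,"y":-3.08},{"x":2.78,"y":-3.08},{"x":2.78,"y":-3.08},{"x":2.78,"y":-3.08}]' 100 | tail -3; done
for i in 1 2; do python3 -m crank '[{"turn":-0.146},{"turn":-0.146},{"turn":-0.146},{"turn":-0.146},{"turn":-0.146}]' | tail -1; done
python3 -m crank '[{"turn":-0.145},{},{}]'
cat > where.py <<'E'
from h import *
import sys
s,t,M=st(); print('t',s['time'],'tcp',t.round(4),'a',np.arctan2(M[1,0],M[0,0]).round(4),'zax',M[:,2].round(3),'j',np.round(s['joint_pos'],2),'F',np.round(s['contact_force'],1),'g',s['gripper_width'],s['grasp_force'])
if len(sys.argv)>3:
    print('tool-axis shift cm',(M.T@(np.array([float(x) for x in sys.argv[1:4]])-t)*100).round(2))
E
python3 where.py .5043 .2306 .16
```

```text
t 0.1 tcp [ 0.2693 -0.5634  0.2302] a 0.4458 zax [-0.001  0.002 -1.   ] j [-1.24  0.05  1.61  0.    1.48 -0.12] F [-0.2  0.8  0.2] g 0.9984559761626564 0.0
tool-axis shift cm [ 55.44 -61.49   7.14]schema error: expected keys x, y, z, turn
schema error: expected keys x, y, z, turn
schema error: expected keys x, y, z, turn
schema error: expected keys x, y, z, turn
schema error: expected keys x, y, z, turn
schema error: expected keys x, y, z, turn
schema error: expected keys x, y, z, turn
```

All four keys are needed in every row.

```bash
for i in 1 2 3 4; do python3 -m crank '[{"x":2.78,"y":-3.08,"z":0,"turn":0},{"x":2.78,"y":-3.08,"z":0,"turn":0},{"x":2.78,"y":-3.08,"z":0,"turn":0},{"x":2.78,"y":-3.08,"z":0,"turn":0},{"x":2.78,"y":-3.08,"z":0,"turn":0}]' 100 | tail -3; done
for i in 1 2; do python3 -m crank '[{"x":0,"y":0,"z":0,"turn":-0.146},{"x":0,"y":0,"z":0,"turn":-0.146},{"x":0,"y":0,"z":0,"turn":-0.146},{"x":0,"y":0,"z":0,"turn":-0.146},{"x":0,"y":0,"z":0,"turn":-0.146}]' | tail -1; done
python3 -m crank '[{"x":0,"y":0,"z":0,"turn":-0.145},{"x":0,"y":0,"z":0,"turn":0},{"x":0,"y":0,"z":0,"turn":0}]'
python3 where.py .5043 .2306 .16
```

```text
contact_force: [0.5, -0.2, 0.1]
gripper_width: 0.996
grasp_force: 0.0
contact_force: [0.3, -0.3, 0.5]
gripper_width: 0.998
grasp_force: 0.0
contact_force: [0.2, -0.2, 0.7]
gripper_width: 0.998
grasp_force: 0.0
contact_force: [1.1, -1.0, -0.0]
gripper_width: 0.999
grasp_force: 0.0
grasp_force: 0.0
grasp_force: 0.0
time: 3.4
tool_pos: [0.5053, 0.2316, 0.2309]
tool_rot: [-0.0, 0.52, 0.854, -0.0]
contact_force: [-0.0, 0.2, -0.6]
gripper_width: 0.999
grasp_force: 0.0
t 3.4 tcp [0.5053 0.2316 0.2309] a 2.0478 zax [-0.001 -0.    -1.   ] j [ 0.3  -0.11  1.77  0.    1.48 -0.18] F [-0.   0.2 -0.6] g 0.9990244717586699 0.0
tool-axis shift cm [-0.04 -0.13  7.09]
```

```bash
for i in 1 2; do python3 -m crank '[{"x":0,"y":-0.01,"z":1.56,"turn":0},{"x":0,"y":-0.02,"z":1.56,"turn":0},{"x":0,"y":-0.01,"z":1.56,"turn":0},{"x":0,"y":-0.02,"z":1.56,"turn":0},{"x":0,"y":-0.01,"z":1.56,"turn":0}]' | tail -3; done
for i in 1 2; do python3 -m crank '[{"x":0,"y":0,"z":0,"turn":0},{"x":0,"y":0,"z":0,"turn":0},{"x":0,"y":0,"z":0,"turn":0},{"x":0,"y":0,"z":0,"turn":0},{"x":0,"y":0,"z":0,"turn":0}]' 0 | tail -3; done
python3 where.py .5043 .2306 .075
```

```text
contact_force: [-0.6, 0.3, 0.1]
gripper_width: 1.002
grasp_force: 0.0
contact_force: [-0.5, 0.1, -0.5]
gripper_width: 0.999
grasp_force: 0.0
contact_force: [-3.3, -1.5, 1.2]
gripper_width: 0.17
grasp_force: 58.3
contact_force: [-5.7, -3.1, 7.5]
gripper_width: 0.174
grasp_force: 60.2
t 5.4 tcp [0.5036 0.2305 0.0765] a 2.0511 zax [-0.002 -0.002 -1.   ] j [ 0.3   0.03  1.9  -0.    1.21 -0.18] F [-5.7 -3.1  7.5] g 0.17371637527394931 60.18143713474274
tool-axis shift cm [-0.02  0.07  0.15]
```

```bash
for i in 1 2; do python3 -m crank '[{"x":0,"y":0,"z":0,"turn":-0.12},{"x":0,"y":0,"z":0,"turn":-0.12},{"x":0,"y":0,"z":0,"turn":-0.12},{"x":0,"y":0,"z":0,"turn":-0.12},{"x":0,"y":0,"z":0,"turn":-0.12}]' | tail -3; done
python3 -m crank '[{"x":0,"y":0,"z":0,"turn":0},{"x":0,"y":0,"z":0,"turn":0},{"x":0,"y":0,"z":0,"turn":0}]' | tail -3
python3 where.py .5043 .2306 .075
python3 -m crank '[{"x":0,"y":0,"z":0,"turn":0},{"x":0,"y":0,"z":0,"turn":0},{"x":0,"y":0,"z":0,"turn":0},{"x":0,"y":0,"z":0,"turn":0},{"x":0,"y":0,"z":0,"turn":0}]' 100 | tail -3
for i in 1; do python3 -m crank '[{"x":0,"y":0,"z":-3,"turn":0},{"x":0,"y":0,"z":-3,"turn":0},{"x":0,"y":0,"z":-3,"turn":0},{"x":0,"y":0,"z":-3,"turn":0},{"x":0,"y":0,"z":-3,"turn":0}]'; done
python3 where.py .468 -.2275 .23
python3 - <<'E'
from h import *
grab('top','top1'); p,W=cloud('top1')
z=W[...,2];v,u=np.mgrid[:384,:512]
S=(u>160)&(u<232)&(v>155)&(v<228)&(z>.09)&(z<.105);q=W[S][:,:2].astype(np.float32);print(S.sum(),cv2.minAreaRect(q))
b=p[:,:,::-1];cv2.imwrite('pics/c1.png',np.hstack([cv2.resize(b[155:230,160:235],(400,400)),cv2.resize(b[140:225,300:365],(306,400))]))
s=W[140:225,300:365]
E
```

```text
contact_force: [-3.5, -1.6, 3.9]
gripper_width: 0.169
grasp_force: 59.9
contact_force: [-3.1, 0.8, 3.5]
gripper_width: 0.175
grasp_force: 59.8
contact_force: [-4.1, 1.9, 5.8]
gripper_width: 0.172
grasp_force: 60.0
t 6.7 tcp [0.5042 0.2318 0.0766] a -3.0348 zax [-0.     0.002 -1.   ] j [ 0.3   0.03  1.9   0.    1.2  -1.38] F [-4.1  1.9  5.8] g 0.17245633848837355 60.017287731170654
tool-axis shift cm [ 0.   -0.12  0.16]
contact_force: [0.4, 0.1, 0.8]
gripper_width: 0.991
grasp_force: 0.0
time: 7.7
tool_pos: [0.5042, 0.2309, 0.2265]
tool_rot: [0.0, -0.054, 0.999, -0.0]
contact_force: [0.2, 0.2, -0.5]
gripper_width: 1.0
grasp_force: 0.0
t 7.7 tcp [0.5042 0.2309 0.2265] a -3.0327 zax [ 0. -0. -1.] j [ 0.3  -0.11  1.78 -0.    1.47 -1.38] F [ 0.2  0.2 -0.5] g 1.000366305638723 0.0
tool-axis shift cm [  8.58 -45.17  -0.35]
0 ((0.0, 0.0), (0.0, 0.0), 0.0)
```

View pics/c1.png

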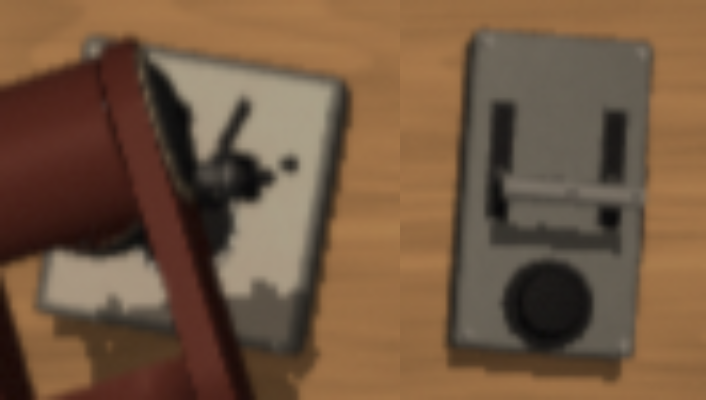

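The cut-out hasn't changed: lever up and button out. The dial is hidden under the arm at this pose, so I'll check it again from over the button. Next I move to the button with the fingers shut.

```bash
python3 -m crank '[{"x":0,"y":0,"z":0,"turn":0.1},{"x":0,"y":0,"z":0,"turn":0.1},{"x":0,"y":-3.83,"z":0,"turn":0},{"x":0,"y":-3.83,"z":0,"turn":0}]' 0 | tail -3
for i in 1 2; do python3 -m crank '[{"x":0,"y":-3.83,"z":0,"turn":0},{"x":0,"y":-3.83,"z":0,"turn":0},{"x":0,"y":-3.83,"z":0,"turn":0},{"x":0,"y":-3.83,"z":0,"turn":0},{"x":0,"y":-3.83,"z":0,"turn":0}]' | tail -3; done
python3 -m crank '[{"x":-0.2,"y":0,"z":0,"turn":0},{"x":0,"y":0,"z":0,"turn":0},{"x":0,"y":0,"z":0,"turn":0}]'|tail -3
python3 where.py .465 -.227 .1
python3 - <<'E'
from h import *
grab('top','top2'); p,W=cloud('top2')
z=W[...,2];v,u=np.mgrid[:384,:512]
S=(u>160)&(u<232)&(v>155)&(v<228)&(z>.09)&(z<.105);q=W[S][:,:2].astype(np.float32);r=cv2.minAreaRect(q);print(S.sum(),r)
E
```

```text
contact_force: [1.0, -0.9, -0.1]
gripper_width: 0.327
grasp_force: 0.0
contact_force: [0.4, -0.1, 0.0]
gripper_width: 0.001
grasp_force: 0.0
contact_force: [-0.2, 0.3, -0.8]
gripper_width: -0.001
grasp_force: 0.0
contact_force: [-0.3, 0.2, -0.2]
gripper_width: -0.0
grasp_force: 0.0
t 9.45 tcp [ 0.4647 -0.2261  0.225 ] a 3.0514 zax [-0.     0.001 -1.   ] j [-0.6  -0.21  1.87  0.    1.48 -2.08] F [-0.3  0.2 -0.2] g -2.6396834811359187e-06 0.0
tool-axis shift cm [-0.05 -0.09 12.5 ]
93 ((0.5048733353614807, 0.23115608096122742), (0.061488449573516846, 0.016653290018439293), 6.161609172821045)
```

The dial measures 0.60, so it stands at the ring. Now I press the button.

```bash
python3 -m crank '[{"x":0,"y":0,"z":2.6,"turn":0},{"x":0,"y":0,"z":2.6,"turn":0},{"x":0,"y":0,"z":2.6,"turn":0},{"x":0,"y":0,"z":2.6,"turn":0},{"x":0,"y":0,"z":2.4,"turn":0}]' | tail -3
python3 -m crank '[{"x":0,"y":0,"z":0.5,"turn":0},{"x":0,"y":0,"z":0.5,"turn":0},{"x":0,"y":0,"z":0.5,"turn":0},{"x":0,"y":0,"z":0.2,"turn":0},{"x":0,"y":0,"z":0,"turn":0}]'
python3 - <<'E'
from h import *
grab('top','top3'); p,W=cloud('top3')
b=p[:,:,::-1];cv2.imwrite('pics/c3.png',cv2.resize(b[120:240,280:380],(500,600)))
E
```

```text
contact_force: [0.3, 0.8, -0.9]
gripper_width: 0.0
grasp_force: 0.0
time: 10.5
tool_pos: [0.4655, -0.2271, 0.0816]
tool_rot: [0.001, 0.045, 0.999, -0.0]
contact_force: [0.1, 1.0, 3.2]
gripper_width: -0.005
grasp_force: 1.5
```

View pics/c3.png

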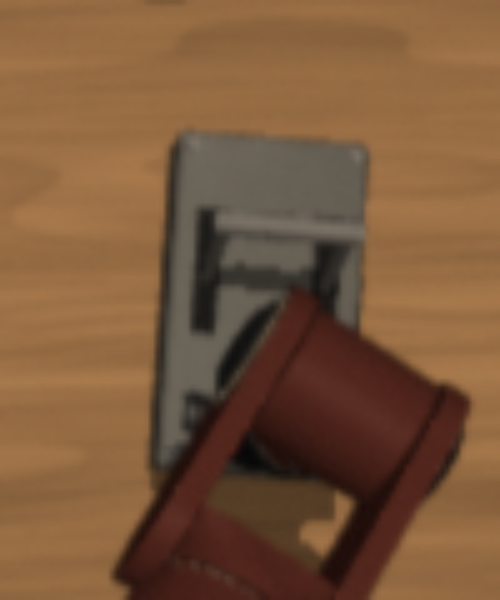

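The lever bar, at about (290,225) in the crop, has started to fall. I'll hold a moment, then raise and check.

```bash
python3 -m crank '[{"x":0,"y":0,"z":0.2,"turn":0},{"x":0,"y":0,"z":0,"turn":0},{"x":0,"y":0,"z":0,"turn":0},{"x":0,"y":0,"z":0,"turn":0},{"x":0,"y":0,"z":0,"turn":0}]' |tail -3
python3 -m crank '[{"x":0,"y":0,"z":-3,"turn":0},{"x":0,"y":0,"z":-3,"turn":0},{"x":0,"y":0,"z":-3,"turn":0},{"x":0,"y":0,"z":-3,"turn":0},{"x":0,"y":0,"z":0,"turn":0}]' | tail -3
python3 - <<'E'
from h import *
grab('top','top4'); p,W=cloud('top4')
c=np.array([.5484,-.2346]);e=np.array([np.cos(.0914),-np.sin(.0914)]);n=np.array([-e[1],e[0]])
q=W[...,:2]-c; X=q@e;Y=q@n
S=(abs(Y)<.055)&(X>.05)&(X<.13)&(W[...,2]>.08)&(W[...,2]<.13)
print(S.sum(),X[S].mean(),Y[S].min(),Y[S].max(),W[S][:,2].max())
E
python3 where.py .6716 -.2459 .2
```

```text
contact_force: [2.4, 0.3, 3.6]
gripper_width: -0.003
grasp_force: 2.0
contact_force: [0.6, -0.5, 0.4]
gripper_width: -0.002
grasp_force: 0.0
208 0.09031959977792083 -0.04664040876054664 0.04698144405696207 0.11689263733415062
t 11.6 tcp [ 0.4649 -0.2277  0.1999] a 3.0506 zax [ 0.002 -0.003 -1.   ] j [-0.6  -0.19  1.89 -0.    1.43 -2.08] F [ 0.1  0.3 -1.3] g 0.0011426707483726509 0.0
tool-axis shift cm [-20.74   0.07   0.03]
```

The lever is down, with the bar at the dropped position. I'll go beyond the bar, come down on its far side and push it back up.

```bash
python3 -m crank '[{"x":-4.24,"y":0,"z":0,"turn":0},{"x":-4.24,"y":0,"z":0,"turn":0},{"x":-4.24,"y":0,"z":0,"turn":0},{"x":-4.24,"y":0,"z":0,"turn":0},{"x":-4.24,"y":0,"z":0,"turn":0}]' |tail -3
python3 where.py .6759 -.2463 .08
python3 -m crank '[{"x":0,"y":0,"z":2.4,"turn":0},{"x":0,"y":0,"z":2.4,"turn":0},{"x":0,"y":0,"z":2.4,"turn":0},{"x":0,"y":0,"z":2.4,"turn":0},{"x":0,"y":0,"z":2.4,"turn":0}]' | tail -3
python3 where.py .6759 -.2463 .08
python3 -m crank '[{"x":0.5,"y":0,"z":0,"turn":0},{"x":0.5,"y":0,"z":0,"turn":0},{"x":0.75,"y":0,"z":-0.9,"turn":0},{"x":0.75,"y":0,"z":-0.9,"turn":0},{"x":1.2,"y":0,"z":-0.85,"turn":0}]'|tail -3
python3 -m crank '[{"x":1.2,"y":0,"z":-0.85,"turn":0},{"x":1.4,"y":0,"z":-0.5,"turn":0},{"x":1.4,"y":0,"z":-0.5,"turn":0},{"x":1.0,"y":0,"z":0,"turn":0},{"x":1.0,"y":0,"z":0,"turn":0}]'|tail -3
python3 -m crank '[{"x":0.6,"y":0,"z":0,"turn":0},{"x":0.6,"y":0,"z":0,"turn":0},{"x":0.4,"y":0,"z":0,"turn":0},{"x":0.2,"y":0,"z":0,"turn":0},{"x":0,"y":0,"z":0,"turn":0}]'|tail -3
python3 where.py .5595 -.2356 .126
python3 - <<'E'
from h import *
grab('scene','sc5')
b=cv2.imread('pics/sc5.png');cv2.imwrite('pics/c5.png',cv2.resize(b[100:230,130:300],(680,520)))
E
```

```text
contact_force: [-0.1, 0.0, 0.1]
gripper_width: -0.001
grasp_force: 0.0
t 12.1 tcp [ 0.6758 -0.2459  0.1947] a 3.0507 zax [-0.005  0.001 -1.   ] j [-0.45  0.29  1.4  -0.    1.45 -1.93] F [-0.1  0.   0.1] g -0.0006780016650505776 0.0
tool-axis shift cm [-0.07 -0.05 11.47]
contact_force: [-0.8, 0.4, -0.2]
gripper_width: -0.003
grasp_force: 0.0
t 12.6 tcp [ 0.6736 -0.2455  0.0739] a 3.0509 zax [-0.005  0.002 -1.   ] j [-0.45  0.39  1.49 -0.    1.26 -1.93] F [-0.8  0.4 -0.2] g -0.003442082872547676 0.0
tool-axis shift cm [-0.23 -0.05 -0.62]
contact_force: [1.9, -0.5, 2.2]
gripper_width: -0.004
grasp_force: 1.2
contact_force: [1.2, 0.7, 0.1]
gripper_width: -0.004
grasp_force: 0.0
contact_force: [0.2, -0.5, -0.4]
gripper_width: 0.003
grasp_force: 0.0
t 14.1 tcp [ 0.5611 -0.2357  0.1231] a 3.0508 zax [-0.  0. -1.] j [-0.52  0.1   1.75  0.    1.29 -2.  ] F [ 0.2 -0.5 -0.4] g 0.003225043032640389 0.0
tool-axis shift cm [ 0.16 -0.01 -0.29]
```

View pics/c5.png

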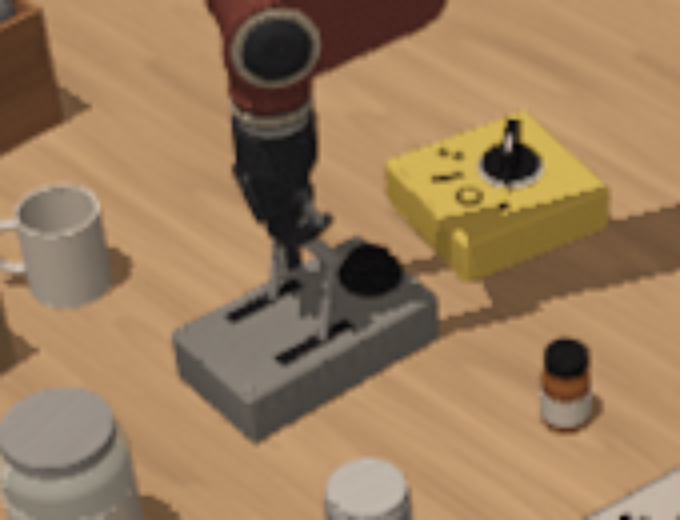

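The lever stands up again (bar around (310,245) in the crop, the finger behind it with no force). I back off, rise and verify.

```bash
python3 -m crank '[{"x":-1,"y":0,"z":0,"turn":0},{"x":-1,"y":0,"z":0,"turn":0},{"x":0,"y":0,"z":-3.5,"turn":0},{"x":0,"y":0,"z":-3.5,"turn":0},{"x":0,"y":0,"z":-3.5,"turn":0}]'|tail -3
for i in 1 2; do python3 -m crank '[{"x":0,"y":3.8,"z":0,"turn":0},{"x":0,"y":3.8,"z":0,"turn":0},{"x":0,"y":3.8,"z":0,"turn":0},{"x":0,"y":3.8,"z":0,"turn":0},{"x":0,"y":3.8,"z":0,"turn":0}]' 100|tail -3; done
python3 -m crank '[{"x":0,"y":3.8,"z":0,"turn":0},{"x":0,"y":3.8,"z":0,"turn":0},{"x":0,"y":0,"z":0,"turn":-0.1},{"x":0,"y":0,"z":0,"turn":-0.1},{"x":0,"y":0,"z":0,"turn":0}]' |tail -3
python3 where.py .5043 .2306 .0765
python3 - <<'E'
from h import *
grab('top','top6'); p,W=cloud('top6'); p0,W0=cloud('top0')
c=np.array([.5484,-.2346]);e=np.array([np.cos(.0914),-np.sin(.0914)]);n=np.array([-e[1],e[0]])
for w in (W0,W):
    q=w[...,:2]-c; X=q@e;Y=q@n
    S=(abs(Y)<.04)&(abs(X)<.12)&(w[...,2]>.13)&(w[...,2]<.17)
    print(S.sum(),X[S].mean(),w[S][:,2].max())
E
```

```text
contact_force: [0.9, -0.4, -0.4]
gripper_width: 0.004
grasp_force: 0.0
contact_force: [0.8, 0.1, 0.0]
gripper_width: 0.845
grasp_force: 0.0
contact_force: [-0.0, 0.3, 0.2]
gripper_width: 1.004
grasp_force: 0.0
contact_force: [0.1, 0.0, -0.3]
gripper_width: 1.0
grasp_force: 0.0
t 16.15 tcp [0.6231 0.2177 0.2282] a -3.0314 zax [ 0.  0. -1.] j [ 0.22  0.14  1.53  0.    1.48 -1.46] F [ 0.1  0.  -0.3] g 0.9999956510598597 0.0
tool-axis shift cm [11.67  2.59 15.16]
130 -0.008165932850728499 0.1628314445518887
127 -0.008185280295536477 0.16142287252604498
```

The lever's position matches the start, fully up. Now I grip the dial and turn it clockwise by 0.6.

```bash
python3 -m crank '[{"x":3.9,"y":0.86,"z":0,"turn":0},{"x":3.9,"y":0.86,"z":0,"turn":0},{"x":3.87,"y":0.87,"z":0,"turn":0},{"x":0,"y":0,"z":0,"turn":0}]' |tail -3
python3 where.py .5043 .2306 .0765
for i in 1 2; do python3 -m crank '[{"x":0,"y":0,"z":1.5,"turn":0},{"x":0,"y":0,"z":1.5,"turn":0},{"x":0,"y":0,"z":1.5,"turn":0},{"x":0,"y":0,"z":1.5,"turn":0},{"x":0,"y":0,"z":1.5,"turn":0}]'|tail -3; done
for i in 1 2; do python3 -m crank '[{"x":0,"y":0,"z":0,"turn":0},{"x":0,"y":0,"z":0,"turn":0},{"x":0,"y":0,"z":0,"turn":0},{"x":0,"y":0,"z":0,"turn":0},{"x":0,"y":0,"z":0,"turn":0}]' 0 | tail -3; done
python3 where.py .5043 .2306 .0765
```

```text
contact_force: [0.3, -0.1, -0.4]
gripper_width: 1.0
grasp_force: 0.0
t 16.6 tcp [0.5001 0.2301 0.2274] a -3.0326 zax [-0.002 -0.    -1.   ] j [ 0.3  -0.12  1.79  0.    1.48 -1.38] F [ 0.3 -0.1 -0.4] g 0.999847944505778 0.0
tool-axis shift cm [-0.46  0.   15.09]
contact_force: [0.9, -0.2, -0.1]
gripper_width: 1.0
grasp_force: 0.0
contact_force: [0.2, 0.2, 0.1]
gripper_width: 0.998
grasp_force: 0.0
contact_force: [-2.6, 0.4, -2.6]
gripper_width: 0.171
grasp_force: 60.9
contact_force: [-0.2, 6.4, 2.6]
gripper_width: 0.17
grasp_force: 61.7
t 18.6 tcp [0.5042 0.2314 0.0797] a -3.0323 zax [ 0.002  0.004 -1.   ] j [ 0.29  0.03  1.9   0.    1.21 -1.39] F [-0.2  6.4  2.6] g 0.17032797433514574 61.6678386926651
tool-axis shift cm [ 0.   -0.08  0.32]
```

```bash
python3 -m crank '[{"x":0,"y":0,"z":0,"turn":0.12},{"x":0,"y":0,"z":0,"turn":0.12},{"x":0,"y":0,"z":0,"turn":0.12},{"x":0,"y":0,"z":0,"turn":0.12},{"x":0,"y":0,"z":0,"turn":0.12}]' | tail -3
python3 -m crank '[{"x":0,"y":0,"z":0,"turn":0},{"x":0,"y":0,"z":0,"turn":0},{"x":0,"y":0,"z":0,"turn":0}]' | tail -3
python3 where.py
python3 -m crank '[{"x":0,"y":0,"z":0,"turn":0},{"x":0,"y":0,"z":0,"turn":0},{"x":0,"y":0,"z":0,"turn":0},{"x":0,"y":0,"z":0,"turn":0},{"x":0,"y":0,"z":0,"turn":0}]' 100 | tail -3
python3 -m crank '[{"x":0,"y":0,"z":-3,"turn":0},{"x":0,"y":0,"z":-3,"turn":0},{"x":0,"y":0,"z":-3,"turn":0},{"x":0,"y":0,"z":-3,"turn":0},{"x":0,"y":0,"z":-3,"turn":0}]'|tail -3
python3 where.py .42 -.05 .23
```

```text
contact_force: [-1.2, 3.0, 3.5]
gripper_width: 0.173
grasp_force: 61.9
contact_force: [-3.3, 2.9, 6.3]
gripper_width: 0.174
grasp_force: 62.2
t 19.4 tcp [0.504  0.2306 0.0797] a 2.6536 zax [ 0.001  0.002 -1.   ] j [ 0.29  0.03  1.9   0.    1.21 -0.79] F [-3.3  2.9  6.3] g 0.1740058345630898 62.193074226379395
contact_force: [0.0, -0.8, 0.3]
gripper_width: 0.99
grasp_force: 0.0
contact_force: [0.5, -0.5, -0.6]
gripper_width: 0.999
grasp_force: 0.0
t 20.4 tcp [0.5035 0.2295 0.2294] a 2.6509 zax [ 0. -0. -1.] j [ 0.29 -0.12  1.78 -0.    1.48 -0.79] F [ 0.5 -0.5 -0.6] g 0.9992272399501841 0.0
tool-axis shift cm [ -5.8  -28.58  -0.05]
```

Moving clear and checking the final state.

```bash
for i in 1 2; do python3 -m crank '[{"x":-0.58,"y":-2.86,"z":0,"turn":0},{"x":-0.58,"y":-2.86,"z":0,"turn":0},{"x":-0.58,"y":-2.86,"z":0,"turn":0},{"x":-0.58,"y":-2.86,"z":0,"turn":0},{"x":-0.58,"y":-2.86,"z":0,"turn":0}]'|tail -3; done
python3 -m crank '[{"x":0,"y":0,"z":0,"turn":0},{"x":0,"y":0,"z":0,"turn":0},{"x":0,"y":0,"z":0,"turn":0}]'|tail -3
python3 - <<'E'
from h import *
grab('top','top7'); p,W=cloud('top7')
z=W[...,2];v,u=np.mgrid[:384,:512]
S=(u>160)&(u<232)&(v>155)&(v<228)&(z>.09)&(z<.105);q=W[S][:,:2].astype(np.float32);r=cv2.minAreaRect(q);print(S.sum(),r)
(w,h),t=r[1],r[2]; t=np.radians(t if w>h else t-90); print('dial',.9-(t+.191))
E
```

```text
contact_force: [0.9, -0.0, 0.3]
gripper_width: 0.999
grasp_force: 0.0
contact_force: [0.1, 0.2, 0.7]
gripper_width: 1.0
grasp_force: 0.0
contact_force: [-0.3, -0.3, -0.6]
gripper_width: 1.001
grasp_force: 0.0
91 ((0.5043727159500122, 0.2309168577194214), (0.017468556761741638, 0.061683688312768936), 61.273399353027344)
dial 1.2103737641952061
```

View pics/top7.png

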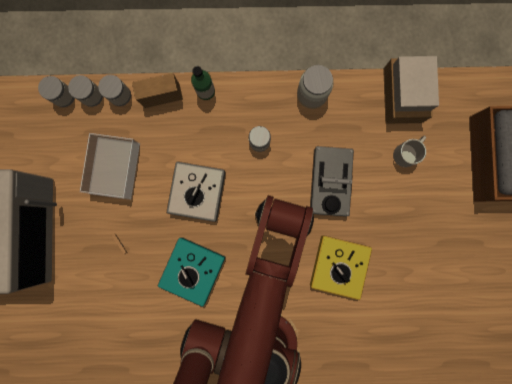

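The dial points at the bar mark (1.21) at (200,182), the lever is up at (334,182), and the arm is clear. The bystanders in view are unmoved; the jar is hidden under the arm, which stays well above it.

```bash
python3 -c "
from plant import manip
print(manip.job_done())"
```

```text
the job is handed in; nothing more can be done
None
```

I did every step in order and handed the job in: dial to the ring, button pressed until the lever dropped, lever lifted back fully up, dial to the bar (last measured at 1.21 rad), everything released. No verdict came back, and the spice jar was hidden under the raised arm in the last picture, so I couldn't confirm that it hadn't moved.

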